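# Index the pipe-nipple turntable and lock it with its pin

## Robot

A 6-joint arm with a two-finger parallel gripper is mounted at the origin on the work surface. World frame = base frame: x ahead of the robot, y to its left, z up, the work surface at z = 0. Lengths are in m, angles in rad, forces in N, time in s.
With the tool pointing down it reaches from about 0.35 to 0.85 m from the base axis. Payload 8.1 kg.
Tool frame: the origin (TCP) lies between the finger pads; the fingertips stand 11 mm ahead of it and the grasp point (between the pads) lies 8 mm behind it (robot.tips_ahead is the distance from the TCP to the fingertips, in m); z points along the fingers, y is the line along which they close (so a half turn about z gives the same grasp; the last joint's range is limited). The gripper opens to 93 mm and grips with 3 to 60 N. Pads are 15 mm wide; open, the fingers measure 128 mm over their backs; the gripper's body (75 mm by 188 mm) begins 65 mm behind the grasp point.
Start: joints at [1.142, 0.13, 1.488, -0, 1.523, -0.085], TCP at [0.202, 0.565, 0.23] pointing down, gripper open.
Joint ranges: [-2.96, 2.96], [-0.89, 2.26], [0.02, 2.5], [-1.34, 4.48], [0, 2.73], [-2.66, 2.66]. Speed limits (rad/s): [2.39, 2.39, 2.79, 3.14, 3.14, 3.14].

## Interface

Orientations are given as a rotation vector (axis times angle).
In Python, from plant import robot gives the robot as it stands. The module is installed in compiled form; this text tells all that it offers.
- The arm moves only by the tool move_arm, never from a script. Its argument "deltas" is one flat list of numbers, 7 for each row, row after row: the shift along the tool's x, y, z in m, then the turn, a rotation vector about the tool's x, y, z in rad, then the opening, from 0 (shut) to 1 (fully open). A call has 1 to 12 rows; each row is the pose to reach, as a shift and turn from the pose commanded when the call began, along the tool's axes at that moment; what a row does not reach only later rows make up. A row lasts 1/8 s, in which the tool goes at most 62.5 mm and 10.7 degrees, less where a joint would pass 70% of its speed; a pose out of reach is approached as far as the arm can. A call with a gripper value outside its range is refused whole. The fingers move at their own pace and stop on an object; "squeeze" is the grip in N (left out, the last holds). Time passes only in rows, so rows that repeat a pose let the fingers close. It gives the time, the measured TCP pose, the force, the opening and the grip force at its end, in the units of the state.
- robot.read_state(): the state, without advancing time (a new reading comes with each control period).
- robot.read_camera(name): name is "scene" or "top"; returns (picture, depth): 480x640x3 uint8, red, green, blue; 480x640 float32, m along the optical axis (not along the pixel's ray), 0 where there is no reading.
- robot.camera_model(name): a dict with "K" (3x3 intrinsics, pixels), "k1" (the pictures are not rectified: a ray, as slopes to the right and down, at radius r is drawn at 1 + k1 r^2 times it, then the intrinsics apply), "R" (3x3) and "t" (3): a world point X has camera coordinates R X + t. Camera axes: x right, y down, z forward; pixel columns grow to the right and rows downward; lengths in m; the calibration is good to about 2 mm. A picture is of the moment at which its call begins. camera_model takes no time and is no camera call.
- robot.close_job(): hands the job in; it is judged then, once.
Trained networks look in the newest picture that a camera, given by its name, has taken for a name from the list of things; names that differ only in an ending like _2 or _b are one class to them, and where a whole thing is asked for, a point or a joint stands for the part that bears it (a point fixed in the world has none). Each returns a list of dicts, best first, with "confidence" (0 to 1); they miss things now and then, are a little off and sometimes report something else, mostly with a low value. They report only what shows in the picture. A call takes as long as a camera call. They do not tell look-alikes from the thing itself.
- robot.recognise(camera, label): "uv" ([column, row] in pixels, amid what is visible of it).
The state is a dict: "t": time; "q": joint angles; "dq": joint speeds; "joint_torque": joint torques, N m; "tool_pos": TCP position; "orientation": TCP orientation; "force": force on the tool from outside, world axes, zero at the start; "wrist_torque": the same for the moment, N m; "opening": finger opening in m; "gripper_force": force on a finger pad.
Only numpy, scipy, OpenCV 4.12 (cv2) and the standard library are available. Lean on these libraries where they do the work, as an engineer would, in place of code of your own. Each camera call takes 0.05 s, during which the arm holds its last target. There are 200 camera calls.

## Task

The index table of the pipe fixture was left standing between two positions. Gently push it on, counter-clockwise seen from above, by its red post until you feel it click into the next detent, then take the orange-handled lock pin out of its grey stand and put it upright through the hole in the yellow ear, fully home with its collar down on the ear, so that the table is locked. Do not force the table or the pin, leave the other things on the bench alone, and let go of everything.

Things in the scene. Friction and masses are not known exactly. Their poses are not given: they have to be found in the camera images.
- turntable: Round aluminium index table, 206 mm across, 14 mm thick, turning about a vertical axis on a fixed square blue base plate (300 x 300 x 22 mm, pose not measured). Origin: on the axis, at the disc's underside, 24 mm above the bench. z up; x points along the yellow ear, so its yaw is the table's angle, growing counter-clockwise from above. Never load it with more than 25 N: push, do not clamp it.
- hub_top (a point): Centre of the hub's top (hub 44 mm across, 12 mm above the disc). The table starts at rest 17 to 46 degrees short, counter-clockwise, of the next detent; where that is is not measured, it must be felt. Light drag, 1 to 2 N at the red post. A backstop blocks it soon if turned clockwise; it can be overrun past the detent, and pushed back.
- push_post (a point): Centre of the top of the red push post: round, 20 mm thick, 50 mm high, top 88 mm above the bench, 80 mm from the axis, 120 degrees counter-clockwise from the ear. About 10 degrees before the detent the resistance here rises to 6 to 11 N, then fades, and about 5 degrees before it the table jumps ahead by itself, some 7 mm at the post, and sits centred. Pushing it out takes about 6 to 10 N.
- nipple (a point): Top centre of one of three pipe nipples clamped on the disc (27 mm thick on 38 mm clamps, tops 45 mm above the disc), 70 mm from the axis at 180, 240 and 300 degrees counter-clockwise from the ear; this one is at 180. At 60 degrees stands an empty clamp, 8 mm high.
- lock_hole (a point): Centre of the mouth of the lock hole in the yellow ear (44 x 40 mm, 14 mm thick, top 38 mm above the bench), 125 mm from the axis. 14.5 mm wide, 2 mm chamfer, right through. z up. In the detent it stands over an equal hole through the base plate, 2 mm below the ear; anywhere else the pin stops on the plate after 16 mm. Press the pin with no more than 25 N.
- pin: Lock pin, about 120 g: steel shank 12 mm thick, 36 mm long with a 3 mm chamfered foot, a dark collar 24 mm across and 6 mm thick, an orange round handle 18 mm thick and 46 mm long. Origin: centre of the foot's end; z along the pin to the handle. It starts upright in the stand, foot 4 mm above the bench. Home in the ear, its origin lies 36 mm below the mouth of the hole.
- pin_stand: Grey block 60 x 60 x 40 mm, fixed to the bench, with a 14.5 mm hole down its middle that holds the pin. Origin: centre of its underside.
- tee: Bystander: dark malleable pipe tee, 72 mm long, 58 mm high, origin under its centre.
- tape_box: Bystander: plain cardboard box 75 x 55 x 40 mm, origin under its centre.
- drink: Bystander: clear bottle with a blue band, 60 mm thick, 190 mm high, origin under its centre.
- wrench: Bystander: red flat wrench 220 mm long, lying along its x axis.
- hammer: Bystander: hammer 260 mm long, lying along its x axis.
- red_cup: Bystander: red plastic cup 72 mm across, 60 mm high, origin under its centre.
- bush: Bystander: brass bush 40 mm across, 35 mm high, origin under its centre.
Not all that is in view belongs to the job. There is more than one size of the pin; the job needs the smallest.

How it is judged:
By the outcome, as a careful person would: the job done as asked, in the order asked, and still so for the second after the job is handed in, with the robot touching nothing.
It also fails if it takes over 72 s, if anything falls off the work surface, if the arm or the gripper's body presses on something with over 40 N, if the wrist force passes 120 N, or if a joint passes its speed limit or range.

## Working session

There is one attempt and no reset: what is moved stays moved. The work goes in short steps, Python scripts to look and compute and a tool call to move; the robot and the scene stay as the last step left them, time stands still between calls to the robot, and variables do not carry over. Pictures are saved under pics/ and viewed, at most 10 in all, crops included, and the job is handed in when it is done.

Besides the shell and the picture viewer there is one more tool, called after "Request:" by a JSON object that holds its "name" and its "arguments", one argument or row to a line. move_arm: Moves the arm, as the interface text tells. Its arguments: {"type":"object","properties":{"deltas":{"type":"array","items":{"type":"number"}},"squeeze":{"type":"number"}},"required":["deltas"]}

```bash
mkdir -p pics; cat > h.py <<'E'
import numpy as np, cv2
from plant import robot
from scipy.spatial.transform import Rotation as Ro
def ray(m,uv):
    K=np.array(m["K"]);d=np.array([(uv[0]-K[0,2])/K[0,0],(uv[1]-K[1,2])/K[1,1]]);s=d.copy()
    for _ in range(20): s=d/(1+m["k1"]*(s@s))
    return np.array([s[0],s[1],1.])
def at_z(cam,uv,z):
    m=robot.camera_model(cam);R=np.array(m["R"]);t=np.array(m["t"])
    c=-R.T@t;d=R.T@ray(m,uv);return c+d*(z-c[2])/d[2]
def at_d(cam,uv,dep):
    m=robot.camera_model(cam);R=np.array(m["R"]);t=np.array(m["t"])
    return R.T@(ray(m,uv)*dep-t)
def proj(cam,X):
    m=robot.camera_model(cam);c=np.array(m["R"])@X+np.array(m["t"]);s=c[:2]/c[2];s=s*(1+m["k1"]*(s@s))
    K=np.array(m["K"]);return np.array([K[0,0]*s[0]+K[0,2],K[1,1]*s[1]+K[1,2]])
def cloud(cam,dep):
    m=robot.camera_model(cam);K=np.array(m["K"]);R=np.array(m["R"]);t=np.array(m["t"])
    v,u=np.mgrid[:480,:640];dx=(u-K[0,2])/K[0,0];dy=(v-K[1,2])/K[1,1];x,y=dx,dy
    for _ in range(20):
        f=1+m["k1"]*(x*x+y*y);x,y=dx/f,dy/f
    return (np.stack([x*dep,y*dep,dep],-1)-t)@R
def save(n,im): cv2.imwrite('pics/'+n+'.png',im[:,:,::-1])
E
python3 - <<'E'
from h import *
np.set_printoptions(precision=4,suppress=True)
for c in ["top","scene"]:
    im,d=robot.read_camera(c);save(c+'0',im);np.save(c+'0.npy',d)
    print(c,robot.camera_model(c))
    for l in ["hub_top","push_post","lock_hole","pin","pin_stand","nipple"]:
        r=robot.recognise(c,l)
        for q in r[:4]:
            u=q["uv"];dd=d[int(u[1]),int(u[0])]
            print(l,np.round(u,1),round(q["confidence"],2),at_d(c,u,dd) if dd>0 else None)
s=robot.read_state();print(s["t"],s["tool_pos"],s["orientation"],s["force"],s["opening"],robot.tips_ahead)
E
```

```text
top {'K': array([[433.9223,   0.    , 324.4495],
       [  0.    , 433.9223, 235.9762],
       [  0.    ,   0.    ,   1.    ]]), 'k1': -0.05188233501454744, 'R': array([[ 0.003 , -0.9998,  0.0179],
       [-0.9842, -0.0061, -0.1771],
       [ 0.1772, -0.0171, -0.984 ]]), 't': array([-0.002 ,  0.5692,  0.9109])}
hub_top [362.2 230.7] 0.66 [ 0.5816 -0.0833  0.0511]
push_post [362.5 226.2] 0.96 [ 0.5918 -0.0841  0.0514]
push_post [143.7 197.4] 0.53 [0.6578 0.413  0.0411]
lock_hole [359.9 224.1] 0.97 [ 0.5971 -0.0786  0.0487]
lock_hole [213.  268.3] 0.63 [0.4971 0.2468 0.039 ]
lock_hole [144.5 196.1] 0.18 [0.6614 0.4122 0.0392]
pin [213.  270.3] 0.67 [0.4874 0.2337 0.093 ]
pin [169.6 262.9] 0.56 [0.5001 0.3193 0.1116]
pin_stand [220.1 277.8] 0.6 [0.4762 0.2301 0.0393]
nipple [361.7 233.2] 0.7 [ 0.5758 -0.0821  0.0517]
scene {'K': array([[454.1879,   0.    , 323.1103],
       [  0.    , 454.1879, 240.5146],
       [  0.    ,   0.    ,   1.    ]]), 'k1': -0.08605094373390765, 'R': array([[-0.7075,  0.7067, -0.0079],
       [ 0.4257,  0.4172, -0.803 ],
       [-0.5641, -0.5714, -0.596 ]]), 't': array([ 0.4032, -0.1659,  1.3855])}
hub_top [286.6 248.3] 0.9 [ 0.6067 -0.0834  0.049 ]
push_post [290.1 250.8] 0.8 [ 0.6066 -0.0712  0.0482]
lock_hole [288.6 252.9] 0.69 [ 0.6085 -0.0749  0.0411]
lock_hole [417.  369.3] 0.67 [0.7255 0.3637 0.1177]
pin [412.9 252.8] 0.9 [0.4386 0.1525 0.0711]
pin [467.4 309.6] 0.83 [0.5161 0.3361 0.0777]
pin [431.9 285. ] 0.75 [0.4906 0.2398 0.0635]
pin [417.2 367.8] 0.29 [0.7242 0.3628 0.1195]
pin_stand [431.1 301.5] 0.86 [0.5097 0.2547 0.0396]
nipple [290.4 248.3] 0.77 [ 0.6009 -0.0765  0.0496]
nipple [290.2 356.7] 0.67 [0.7977 0.1413 0.0195]
nipple [432.2 302. ] 0.45 [0.5087 0.2569 0.039 ]
0.7 [0.2022 0.5649 0.2297] [0.5374 3.0953 0.0001] [-0.4048  0.4451  0.0383] 0.0931786357328548 0.011
```

View pics/top0.png

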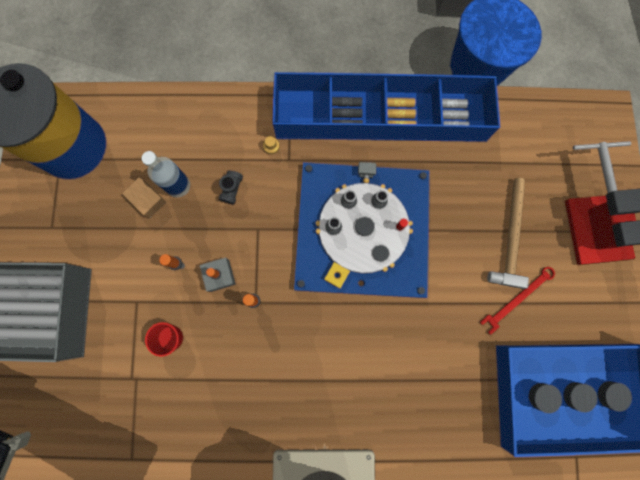

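View pics/scene0.png

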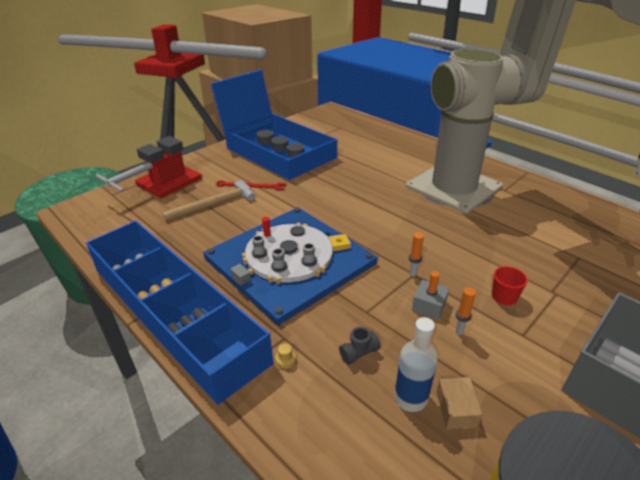

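The pictures show the table hub at top (364,227), its red post at (402,224) and the yellow ear at (338,275). A dark hole in the base plate at (362,283) is probably the next lock position. There are three pin candidates in the top view:
- (213,272), in the grey stand
- (169,262), free-standing
- (249,300), free-standing

The one in the stand fits: its top is at z≈0.093, as an 88 mm pin with its foot at 4 mm would be. The free ones look longer. I'll confirm this in a crop.

```bash
python3 - <<'E'
from h import *
np.set_printoptions(precision=4,suppress=True)
im=cv2.imread('pics/top0.png')[:,:,::-1];d=np.load('top0.npy');P=cloud('top',d)
hsv=cv2.cvtColor(np.ascontiguousarray(im),cv2.COLOR_RGB2HSV);H,S,V=[hsv[...,i].astype(int) for i in range(3)]
def box(u0,v0,u1,v1):
    m=np.zeros(d.shape,bool);m[v0:v1,u0:u1]=1;return m
# handles: orange
org=(H>3)&(H<16)&(S>180)&(V>120)
for n,b in dict(stand=(200,260,228,282),L=(155,250,185,275),R=(235,288,265,312)).items():
    m=org&box(*b);Q=P[m];zt=np.percentile(Q[:,2],95);k=Q[:,2]>zt-.006
    v,u=np.nonzero(m);print(n,m.sum(),'ztop',zt,'xy',Q[k].mean(0),k.sum())
y=(H>20)&(H<32)&(S>180)&box(320,258,355,292);v,u=np.nonzero(y);r=cv2.minAreaRect(np.c_[u,v].astype(np.float32));print('ear',r,at_z('top',r[0],.038),P[y].mean(0),y.sum())
red=((H<5)|(H>172))&(S>170)&box(390,212,415,236);Q=P[red];zt=np.percentile(Q[:,2],95);k=Q[:,2]>zt-.006;print('post',zt,Q[k].mean(0),k.sum())
# disc: bright low-sat pixels in box
w=((S<60)&(V>120)&box(310,170,420,280)).astype(np.uint8)
c=max(cv2.findContours(w,0,2)[0],key=cv2.contourArea);e=cv2.fitEllipse(cv2.convexHull(c));print('disc',e,at_z('top',e[0],.038))
# hub dark
hb=((V<110)&(S<90)&box(350,214,378,240)).astype(np.uint8);c=max(cv2.findContours(hb,0,2)[0],key=cv2.contourArea);e=cv2.fitEllipse(c);print('hub',e,at_z('top',e[0],.050))
# hole candidate
g=im[275:292,354:370].astype(int).sum(2);print(g)
# stand top face
k=box(190,250,240,295)&(abs(P[...,2]-.04)<.004)&(S<90);v,u=np.nonzero(k);print('stand',k.sum(),cv2.minAreaRect(P[k][:,:2].astype(np.float32)))
a=cv2.resize(np.ascontiguousarray(im[245:315,150:270]),None,fx=4.5,fy=4.5,interpolation=cv2.INTER_CUBIC)
b=cv2.resize(np.ascontiguousarray(im[155:305,285:440]),(540,523),interpolation=cv2.INTER_CUBIC)
sc=cv2.imread('pics/scene0.png')[:,:,::-1]
s=cv2.resize(np.ascontiguousarray(sc[225:345,395:490]),(400,505),interpolation=cv2.INTER_CUBIC)
out=np.zeros((600,800,3),np.uint8);out[:315,:400]=cv2.resize(a,(400,315));out[:505,400:]=s;out[315:600,:294]=cv2.resize(b,(294,285))
save('crop1',out)
E
```

```text
stand 50 ztop 0.09380791019506222 xy [0.4845 0.2393 0.0916] 40
L 120 ztop 0.11718610452193677 xy [0.5068 0.3281 0.115 ] 96
R 122 ztop 0.11762939269291275 xy [0.4274 0.1547 0.1156] 100
ear ((341.0, 274.0), (0.0, 0.0), 0.0) [ 0.4862 -0.0365  0.038 ] [ 0.4862 -0.0365  0.0384] 1
post 0.08959432945462951 [ 0.5877 -0.1629  0.1113] 38
disc ((364.02410888671875, 227.5605926513672), (89.4340591430664, 91.52705383300781), 114.8265380859375) [ 0.5914 -0.0889  0.038 ]
hub ((363.837158203125, 226.1514892578125), (17.889083862304688, 19.18221092224121), 103.07001495361328) [ 0.5922 -0.0872  0.05  ]
[[230 229 222 227 228 220 215 223 204 226 219 222 219 216 212 215]
 [229 220 235 217 227 223 224 210 220 227 219 224 220 214 234 223]
 [243 237 238 226 228 223 233 220 207 220 225 224 220 221 216 218]
 [243 249 232 237 234 229 212 212 207 216 222 216 230 220 227 224]
 [247 247 231 242 231 216 196 203 196 200 218 226 244 231 225 244]
 [251 236 241 232 216 201 195 179 169 171 200 234 236 240 242 245]
 [240 249 251 234 228 204 176 166 167 152 173 211 236 246 234 241]
 [244 245 242 241 239 201 186 177 171 145 152 197 235 234 234 245]
 [249 239 246 240 229 202 176 176 168 145 142 206 232 238 248 248]
 [254 245 245 228 221 193 169 181 178 154 170 220 235 238 246 242]
 [252 240 250 246 223 213 188 190 181 188 189 218 227 251 246 255]
 [250 245 239 240 232 226 219 206 216 217 226 237 232 238 241 246]
 [246 243 243 239 244 234 224 229 223 235 234 243 242 241 235 245]
 [246 246 250 247 238 242 254 242 237 254 248 230 241 239 251 242]
 [248 238 245 249 241 244 239 228 248 248 246 245 239 243 240 246]
 [258 245 248 242 244 247 252 233 240 252 242 240 241 242 244 252]
 [257 241 244 244 245 241 247 245 248 245 249 244 247 245 242 240]]
stand 597 ((0.4858568012714386, 0.239902526140213), (0.060629524290561676, 0.05918407067656517), 17.438573837280273)
```

View pics/crop1.png

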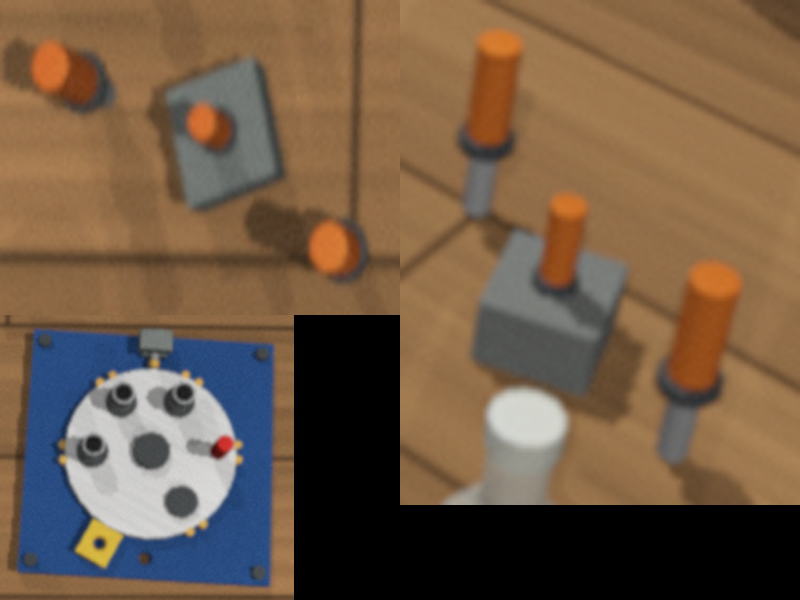

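Confirmed: the pin in the stand has a clearly thinner and shorter handle and collar, and the free pins at (169,262) and (249,300) are larger. The base-plate hole shows at about top (362.5,282.5), 25–30° counter-clockwise of the ear.

```bash
cat >> h.py <<'E'
def pose():
    s=robot.read_state();return s,np.array(s["tool_pos"]),Ro.from_rotvec(s["orientation"])
def down(yaw): # tool z down, tool x at world angle yaw
    c,s=np.cos(yaw),np.sin(yaw);return Ro.from_matrix(np.array([[c,s,0],[s,-c,0],[0,0,-1.]]))
def delta(p,R,p0,R0):
    return np.r_[R0.inv().apply(np.array(p)-p0),(R0.inv()*R).as_rotvec()]
E
python3 - <<'E'
from h import *
np.set_printoptions(precision=4,suppress=True)
im=cv2.imread('pics/top0.png')[:,:,::-1];hsv=cv2.cvtColor(np.ascontiguousarray(im),cv2.COLOR_RGB2HSV)
print(hsv[262:290:2,322:354:3,0]);
k=np.zeros((480,640),bool);k[255:295,318:358]=1;k&=(im[...,0]>im[...,2].astype(int)+50);v,u=np.nonzero(k)
r=cv2.minAreaRect(np.c_[u,v].astype(np.float32));print(r,at_z('top',r[0],.038))
k=np.zeros((480,640),bool);k[205:240,385:420]=1;k&=(im[...,0]>im[...,1].astype(int)+60);v,u=np.nonzero(k);print('post px',u.min(),u.max(),v.min(),v.max());r2=cv2.minAreaRect(np.c_[u,v].astype(np.float32));print(r2)
c=at_z('top',(363.9,226.7),.045);print('c',c)
C=np.array([.592,-.088])
def pa(n,uv,z):
    X=at_z('top',uv,z)[:2];w=X-C;print(n,X,np.hypot(*w),np.degrees(np.arctan2(w[1],w[0])))
pa('ear',r[0],.038);pa('base hole',(362.3,282.3),.022);pa('earhole',(337.7,275),.038);pa('post',(404.5,223),.088)
s,p,R=pose();print(R.as_matrix(),s['q'],s['t'])
E
```

```text
[[108 108 108 108  23  24  20  15 165  30  30]
 [108 109 108 108  24  23  22  15   0  15  30]
 [108 108 107  23  24  24  23  21  23   0  15]
 [109 108 109  24  24  24  24  23  22  23  30]
 [108 108  10  24  23  23  24  24  23  21 102]
 [108 107  24  24  22  19  23  24  23  22 109]
 [108 108  24  24  20 110  22  24  23 109 109]
 [109  24  24  24  22 108  22  24  24 108 108]
 [107  24  23  24  23  21  23  24  30 109 108]
 [108  23  23  24  24  24  23  24 107 108 108]
 [108 108  17  23  24  24  24  23 109 109 109]
 [108 108 108 113  24  24  24 108 109 108 108]
 [108 108 108 108 111  23  23 109 108 108 108]
 [108 108 109 108 107 110 107 108 108 109 108]]
((336.8082275390625, 282.5098571777344), (26.05322265625, 36.13095474243164), 23.629377365112305) [ 0.4674 -0.0272  0.038 ]
post px 399 408 219 228
((403.5, 223.5), (9.0, 9.0), 90.0)
c [ 0.592  -0.0879  0.045 ]
ear [ 0.4674 -0.0272] 0.1386868663543889 153.98018984160205
base hole [ 0.4692 -0.0852] 0.12283814168502365 178.70031627787404
earhole [ 0.484  -0.0292] 0.12302012099531408 151.4280781173555
post [ 0.592  -0.1709] 0.08291407331360341 -90.0238364095793
[[-0.9415  0.3371  0.    ]
 [ 0.3371  0.9415  0.    ]
 [ 0.      0.0001 -1.    ]] [ 1.1416  0.1304  1.4882  0.      1.523  -0.0854] 0.7
```

```bash
python3 - <<'E'
from h import *
np.set_printoptions(precision=4,suppress=True)
s,p0,R0=pose()
for p in [(.565,-.168,.16),(.565,-.168,.067)]: print(delta(p,down(np.pi),p0,R0))
E
```

```text
[-0.5886 -0.5677  0.0696  0.      0.     -0.3438]
[-0.5886 -0.5677  0.1626  0.      0.     -0.3438]
```

Request:
{"name": "move_arm", "arguments": {
  "deltas": [-0.589, -0.568, 0.0, 0, 0, -0.344, 0, -0.589, -0.568, 0.0, 0, 0, -0.344, 0, -0.589, -0.568, 0.0, 0, 0, -0.344, 0, -0.589, -0.568, 0.0, 0, 0, -0.344, 0, -0.589, -0.568, 0.0, 0, 0, -0.344, 0, -0.589, -0.568, 0.0, 0, 0, -0.344, 0, -0.589, -0.568, 0.0, 0, 0, -0.344, 0, -0.589, -0.568, 0.0, 0, 0, -0.344, 0, -0.589, -0.568, 0.0, 0, 0, -0.344, 0, -0.589, -0.568, 0.0, 0, 0, -0.344, 0, -0.589, -0.568, 0.0, 0, 0, -0.344, 0, -0.589, -0.568, 0.0, 0, 0, -0.344, 0],
  "squeeze": 10
}}

```text
t: 2.2
tool_pos: [0.5358, -0.1094, 0.23]
orientation: [0.0, 3.141, -0.0]
force: [0.8, 0.8, -0.7]
opening: 0.0004
gripper_force: 0.0
```

Request:
{"name": "move_arm", "arguments": {
  "deltas": [-0.029, -0.059, 0.03, 0, 0, 0, 0, -0.029, -0.059, 0.08, 0, 0, 0, 0, -0.029, -0.059, 0.13, 0, 0, 0, 0, -0.029, -0.059, 0.163, 0, 0, 0, 0, -0.029, -0.059, 0.163, 0, 0, 0, 0]
}}

```text
t: 2.82
tool_pos: [0.5614, -0.1653, 0.0633]
orientation: [0.0, -3.135, -0.004]
force: [0.1, -0.1, 0.5]
opening: 0.0006
gripper_force: 0.0
```

```bash
python3 - <<'E'
from h import *
np.set_printoptions(precision=4,suppress=True)
im,d=robot.read_camera('top');save('top1',cv2.resize(np.ascontiguousarray(im[150:310,280:450]),(638,600)))
s,p0,R0=pose();print(p0,s['t'],s['force'])
C=np.array([.592,-.088])
for b in [-2,0,2,4,6,8,10,12,14,16,18,20,22,24,26,28,30]:
    f=np.radians(270.5+b);t=np.array([-np.sin(f),np.cos(f)]);P=C+.08*np.array([np.cos(f),np.sin(f)])-.0175*t
    print(b,delta([*P,.067],down(f-np.pi/2+np.pi-np.pi+0*b+np.pi*0+np.pi) if 0 else down(np.arctan2(t[1],t[0])+np.pi),p0,R0))
E
```

```text
[ 0.5632 -0.1659  0.066 ] 2.875 [0.9266 0.1393 0.7549]
-2 [-0.0092 -0.0016 -0.0011  0.0009 -0.0023  0.0264]
0 [-0.012  -0.0023 -0.0011  0.001  -0.0023 -0.0086]
2 [-0.0148 -0.0028 -0.0011  0.001  -0.0022 -0.0435]
4 [-0.0176 -0.0033 -0.0011  0.001  -0.0022 -0.0784]
6 [-0.0204 -0.0036 -0.0011  0.0011 -0.0022 -0.1133]
8 [-0.0233 -0.0038 -0.0011  0.0011 -0.0022 -0.1482]
10 [-0.0261 -0.004  -0.0011  0.0012 -0.0022 -0.1831]
12 [-0.029  -0.004  -0.0011  0.0012 -0.0022 -0.218 ]
14 [-0.0319 -0.004  -0.0011  0.0012 -0.0021 -0.2529]
16 [-0.0347 -0.0038 -0.0011  0.0013 -0.0021 -0.2878]
18 [-0.0376 -0.0036 -0.0011  0.0013 -0.0021 -0.3227]
20 [-0.0404 -0.0032 -0.0011  0.0013 -0.0021 -0.3576]
22 [-0.0432 -0.0027 -0.0011  0.0014 -0.0021 -0.3925]
24 [-0.046  -0.0022 -0.0011  0.0014 -0.002  -0.4274]
26 [-0.0488 -0.0015 -0.0011  0.0015 -0.002  -0.4623]
28 [-0.0516 -0.0008 -0.0012  0.0015 -0.002  -0.4972]
30 [-0.0543  0.     -0.0012  0.0015 -0.002  -0.5322]
```

View pics/top1.png

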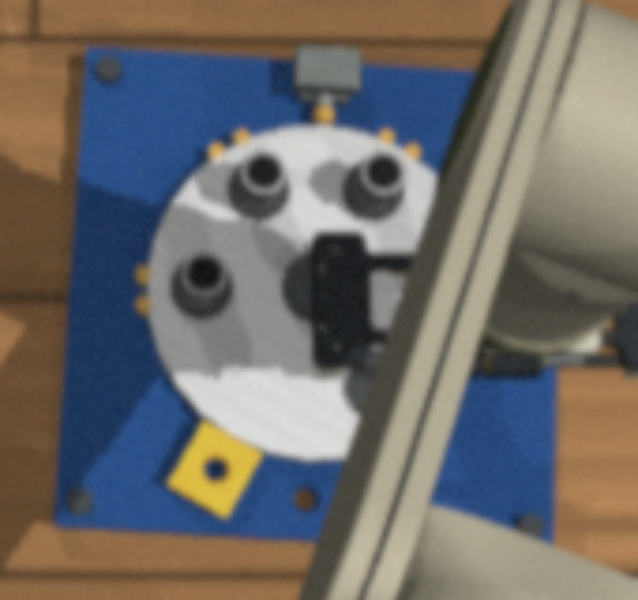

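The crop shows the post's side covered by the arm, the ear hole at crop (217,468) and the base hole at (305,498). The bump pair at (400,145) stands about 27° short of the pawl at (323,112), which agrees with the base hole. I'll push now.

Request:
{"name": "move_arm", "arguments": {
  "deltas": [-0.005, 0, 0, 0, 0, 0, 0, -0.01, 0, 0, 0, 0, -0.009, 0, -0.013, -0.0007, 0, 0, 0, -0.044, 0, -0.0158, -0.0012, 0, 0, 0, -0.078, 0, -0.0186, -0.0015, 0, 0, 0, -0.113, 0, -0.0215, -0.0017, 0, 0, 0, -0.148, 0, -0.0243, -0.0019, 0, 0, 0, -0.183, 0, -0.0272, -0.0019, 0, 0, 0, -0.218, 0]
}}

```text
t: 3.88
tool_pos: [0.5913, -0.1683, 0.0665]
orientation: [0.346, -3.122, 0.0]
force: [-1.8, -1.5, 0.5]
opening: 0.0005
gripper_force: 1.0
```

Request:
{"name": "move_arm", "arguments": {
  "deltas": [-0.0014, -0.0003, 0, 0, 0, -0.0175, 0, -0.0028, -0.0006, 0, 0, 0, -0.035, 0, -0.0042, -0.0008, 0, 0, 0, -0.0524, 0, -0.0056, -0.001, 0, 0, 0, -0.07, 0]
}}

```text
t: 4.38
tool_pos: [0.5969, -0.1679, 0.0666]
orientation: [0.453, -3.109, -0.0]
force: [-1.0, -2.7, -0.6]
opening: 0.0007
gripper_force: 0.9
```

Request:
{"name": "move_arm", "arguments": {
  "deltas": [-0.0014, -0.0003, 0, 0, 0, -0.0175, 0, -0.0028, -0.0006, 0, 0, 0, -0.035, 0]
}}

```text
t: 4.62
tool_pos: [0.599, -0.1678, 0.0665]
orientation: [0.507, -3.098, -0.0]
force: [-9.4, -3.8, 5.4]
opening: 0.0005
gripper_force: 5.0
```

Request:
{"name": "move_arm", "arguments": {
  "deltas": [-0.0014, -0.0003, 0, 0, 0, -0.0175, 0]
}}

```text
t: 4.75
tool_pos: [0.5998, -0.1678, 0.0665]
orientation: [0.534, -3.093, -0.001]
force: [-9.5, -2.6, 4.8]
opening: 0.0004
gripper_force: 4.9
```

Request:
{"name": "move_arm", "arguments": {
  "deltas": [-0.0014, -0.0003, 0, 0, 0, -0.0175, 0]
}}

```text
t: 4.88
tool_pos: [0.6015, -0.1677, 0.0666]
orientation: [0.561, -3.089, -0.0]
force: [-7.2, -3.8, 3.0]
opening: 0.0002
gripper_force: 3.7
```

Resistance rose to about 10 N near b = 18° and is now fading, as described.

Request:
{"name": "move_arm", "arguments": {
  "deltas": [-0.0014, -0.0003, 0, 0, 0, -0.0175, 0]
}}

```text
t: 5.0
tool_pos: [0.6033, -0.1675, 0.0666]
orientation: [0.588, -3.084, -0.0]
force: [-3.6, -3.6, 1.1]
opening: 0.0006
gripper_force: 2.6
```

Request:
{"name": "move_arm", "arguments": {
  "deltas": [-0.0014, -0.0003, 0, 0, 0, -0.0175, 0]
}}

```text
t: 5.12
tool_pos: [0.6052, -0.1672, 0.0666]
orientation: [0.615, -3.08, 0.0]
force: [-1.9, -3.1, -1.0]
opening: 0.0004
gripper_force: 1.6
```

Request:
{"name": "move_arm", "arguments": {
  "deltas": [-0.0014, -0.0003, 0, 0, 0, -0.0175, 0]
}}

```text
t: 5.25
tool_pos: [0.6071, -0.1665, 0.0666]
orientation: [-0.642, 3.075, 0.0]
force: [-0.1, -0.1, 0.0]
opening: 0.0007
gripper_force: 0.3
```

Force dropped to zero and the post jumped ahead, so it clicked. I'll back off, rise and go towards the pin.

Request:
{"name": "move_arm", "arguments": {
  "deltas": [0.015, 0, 0, 0, 0, 0, 0, 0.015, 0, -0.05, 0, 0, 0, 0, 0.015, 0, -0.11, 0, 0, 0, 0, 0.015, 0, -0.12, 0, 0, 0, 0]
}}

```text
t: 5.75
tool_pos: [0.5955, -0.1737, 0.193]
orientation: [-0.639, 3.067, -0.008]
force: [0.7, -0.1, 0.2]
opening: 0.0007
gripper_force: 0.0
```

```bash
python3 - <<'E'
from h import *
np.set_printoptions(precision=4,suppress=True)
s,p0,R0=pose();print(p0,s['t'],s['force'],s['q'])
x=R0.apply([1,0,0]);print(np.degrees(np.arctan2(x[1],x[0])))
for z in (.187,.064):print(delta([.485,.2396,z],R0,p0,R0))
E
```

```text
[ 0.5955 -0.1737  0.193 ] 5.75 [ 0.7347 -0.1132  0.1724] [-0.3667  0.1938  1.4848  0.0004  1.4533 -2.3482]
-156.46710272684405
[-0.0636  0.4231  0.0038  0.      0.      0.    ]
[-0.0628  0.4239  0.1267  0.      0.      0.    ]
```

Request:
{"name": "move_arm", "arguments": {
  "deltas": [-0.065, 0.421, 0, 0, 0, 0, 0.45, -0.065, 0.421, 0, 0, 0, 0, 0.45, -0.065, 0.421, 0, 0, 0, 0, 0.45, -0.065, 0.421, 0, 0, 0, 0, 0.45, -0.065, 0.421, 0, 0, 0, 0, 0.45, -0.065, 0.421, 0, 0, 0, 0, 0.45, -0.065, 0.421, 0, 0, 0, 0, 0.45, -0.065, 0.421, 0, 0, 0, 0, 0.45]
}}

```text
t: 6.75
tool_pos: [0.4827, 0.2422, 0.1859]
orientation: [0.648, -3.073, -0.002]
force: [-0.0, -0.2, 0.2]
opening: 0.0417
gripper_force: 0.0
```

```bash
python3 - <<'E'
from h import *
np.set_printoptions(precision=4,suppress=True)
im,d=robot.read_camera('top');save('top2',cv2.resize(np.ascontiguousarray(im[150:310,150:450]),(800,427)));np.save('top2.npy',d);save('top2full',im)
s,p0,R0=pose();print(p0,s['t'],s['force'],s['q'],s['opening']);print(R0.as_matrix())
for z in (.187,.064):print(delta([.485,.2396,z],R0,p0,R0))
E
```

```text
[0.4834 0.2404 0.1858] 6.8 [-0.164  -0.5499  0.7025] [ 0.3665 -0.0067  1.7113  0.0001  1.4379 -1.6185] 0.04208281670741902
[[-0.9155 -0.4024 -0.0009]
 [-0.4024  0.9155 -0.0002]
 [ 0.001   0.0002 -1.    ]]
[-0.0012 -0.0014 -0.0012  0.      0.      0.    ]
[-0.0013 -0.0014  0.1218  0.      0.      0.    ]
```

View pics/top2.png

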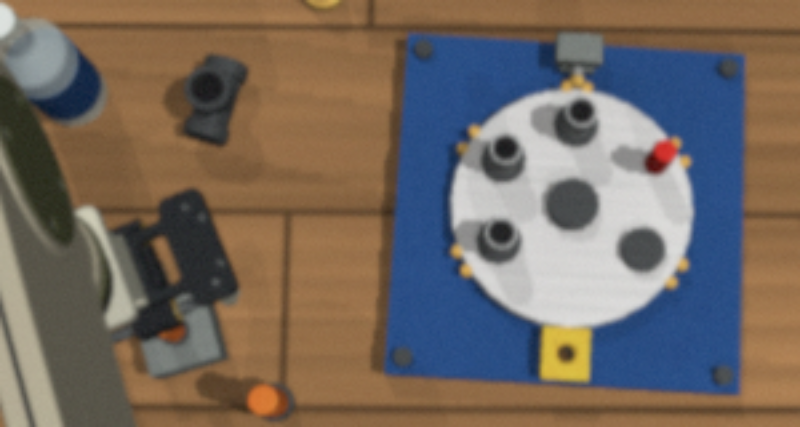

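The table now sits in the detent. The roller is between the bumps at crop (578,85), and wood shows through the ear hole at (567,352). I'll descend on the stand pin, whose handle is at crop (172,330).

Request:
{"name": "move_arm", "arguments": {
  "deltas": [0, 0, 0.05, 0, 0, 0, 0.45, 0, 0, 0.09, 0, 0, 0, 0.45, 0, 0, 0.115, 0, 0, 0, 0.45, 0, 0, 0.123, 0, 0, 0, 0.45, 0, 0, 0.123, 0, 0, 0, 0.45]
}}

```text
t: 7.42
tool_pos: [0.4847, 0.2384, 0.0636]
orientation: [0.639, -3.075, 0.0]
force: [1.1, 0.2, -0.9]
opening: 0.0418
gripper_force: 0.0
```

```bash
python3 - <<'E'
from h import *
np.set_printoptions(precision=4,suppress=True)
s,p0,R0=pose();print(p0,s['t'],s['force'],s['opening'])
im=cv2.imread('pics/top2full.png')[:,:,::-1].astype(int);d=np.load('top2.npy');P=cloud('top',d)
k=np.zeros((480,640),bool);k[271:296,345:380]=1;k&=(im[...,0]>im[...,2]+60)&(im[...,0]>130);v,u=np.nonzero(k);print(u.min(),u.max(),v.min(),v.max(),k.sum())
r=cv2.minAreaRect(np.c_[u,v].astype(np.float32));print(r,at_z('top',r[0],.038))
g=im[276:290,356:370].sum(2);print(g)
w=np.clip(280-g,0,None);vv,uu=np.mgrid[276:290,356:370];h=((w*uu).sum()/w.sum(),(w*vv).sum()/w.sum());X=at_z('top',h,.038);print(h,X,at_z('top',h,.030))
print('from depth ear',P[k].mean(0))
E
```

```text
[0.4847 0.2384 0.0636] 7.425 [ 1.1026  0.207  -0.8769] 0.04183189321489944
345 371 272 295 355
((358.1106872558594, 283.8407287597656), (24.678550720214844, 24.01335906982422), 3.814074993133545) [ 0.4646 -0.0742  0.038 ]
[[474 469 470 471 474 477 477 477 478 476 478 473 474 472]
 [473 464 456 471 465 463 463 466 473 469 475 474 478 465]
 [470 461 449 456 442 419 415 417 445 461 467 467 466 467]
 [469 463 445 417 365 319 303 322 369 423 450 471 477 477]
 [472 471 436 349 268 212 188 217 284 369 425 466 472 474]
 [471 470 419 295 201 174 170 154 230 327 407 465 476 472]
 [472 467 417 281 200 183 171 144 191 309 403 457 474 471]
 [477 465 420 305 219 191 168 153 203 323 422 463 482 474]
 [478 472 444 374 275 223 206 205 273 369 442 467 472 470]
 [474 477 463 430 358 311 309 323 367 428 456 465 472 470]
 [473 474 477 457 436 417 408 416 436 458 464 472 470 462]
 [468 470 475 470 472 463 468 470 472 476 474 471 463 472]
 [468 471 470 477 473 468 475 472 473 473 466 470 471 469]
 [470 465 470 478 480 474 475 480 476 478 475 472 474 467]]
(np.float64(362.04313519200423), np.float64(281.97948448185167)) [ 0.4687 -0.083   0.038 ] [ 0.4693 -0.0838  0.03  ]
from depth ear [ 0.4677 -0.0813  0.0347]
```

Request:
{"name": "move_arm", "arguments": {
  "deltas": [0, 0, 0, 0, 0, 0, 0, 0, 0, 0, 0, 0, 0, 0, 0, 0, 0, 0, 0, 0, 0, 0, 0, 0, 0, 0, 0, 0],
  "squeeze": 20
}}

```text
t: 7.92
tool_pos: [0.4852, 0.2396, 0.0645]
orientation: [-0.641, 3.074, 0.0]
force: [-0.1, -0.2, 4.9]
opening: 0.018
gripper_force: 20.0
```

Request:
{"name": "move_arm", "arguments": {
  "deltas": [0, 0, -0.01, 0, 0, 0, 0, 0, 0, -0.03, 0, 0, 0, 0, 0, 0, -0.06, 0, 0, 0, 0, 0, 0, -0.1, 0, 0, 0, 0, 0, 0, -0.11, 0, 0, 0, 0, 0, 0, -0.11, 0, 0, 0, 0]
}}

```text
t: 8.68
tool_pos: [0.4848, 0.2395, 0.1737]
orientation: [-0.641, 3.075, 0.0]
force: [-0.1, 0.4, -2.1]
opening: 0.0178
gripper_force: 20.0
```

```bash
python3 - <<'E'
from h import *
np.set_printoptions(precision=4,suppress=True)
s,p0,R0=pose();print(p0,s['t'],s['force'],s['opening'],s['gripper_force'])
for z in (.187,.12):print(delta([.4685,-.0835,z],down(np.radians(203.7)),p0,R0))
im,d=robot.read_camera('scene');save('sc1',cv2.resize(np.ascontiguousarray(im[200:340,370:510]),(600,600)))
E
```

```text
[0.4848 0.2395 0.1737] 8.675 [-0.0975  0.3561 -2.0757] 0.017757845933385794 19.9956876039505
[ 0.1439 -0.2896 -0.0134 -0.      0.0009 -0.0029]
[ 0.144  -0.2896  0.0536 -0.      0.0009 -0.0029]
```

View pics/sc1.png

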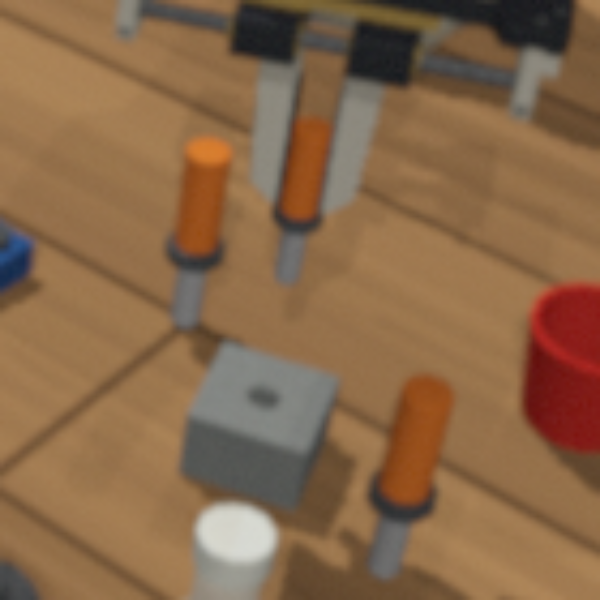

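The pin is held upright at crop (297,200), the stand is empty, and both larger pins are untouched.

Request:
{"name": "move_arm", "arguments": {
  "deltas": [0.144, -0.29, 0, 0, 0, 0, 0, 0.144, -0.29, 0, 0, 0, 0, 0, 0.144, -0.29, 0, 0, 0, 0, 0, 0.144, -0.29, 0, 0, 0, 0, 0, 0.144, -0.29, 0, 0, 0, 0, 0, 0.144, -0.29, 0.02, 0, 0, 0, 0, 0.144, -0.29, 0.054, 0, 0, 0, 0, 0.144, -0.29, 0.06, 0, 0, 0, 0, 0.144, -0.29, 0.06, 0, 0, 0, 0]
}}

```text
t: 9.85
tool_pos: [0.4675, -0.0835, 0.1126]
orientation: [0.641, -3.073, -0.002]
force: [-0.7, -0.7, -0.5]
opening: 0.0175
gripper_force: 20.0
```

```bash
python3 - <<'E'
from h import *
np.set_printoptions(precision=4,suppress=True)
im,d=robot.read_camera('scene')
s,p0,R0=pose();print(p0,s['t'],s['force'],s['opening'])
x,y,z=p0;f=z-.0603
u0,v0,n,k=270,160,160,5
a=cv2.resize(np.ascontiguousarray(im[v0:v0+120,u0:u0+n]),(800,600),interpolation=cv2.INTER_CUBIC)
for X in [(x,y,f),(x,y,f+.036),(x,y,f+.088),(.4685,-.0835,.038)]:
    q=proj('scene',np.array(X));print(q,(q-[u0,v0]+.5)*5);cv2.circle(a,tuple(int(i) for i in (q-[u0,v0]+.5)*5),3,(0,255,0),-1)
save('sc2',a)
E
```

```text
[ 0.4683 -0.0837  0.1138] 9.9 [-0.407   0.1753 -0.8584] 0.01787565941077722
[328.0012 222.7928] [292.5059 316.4638]
[327.9788 210.6944] [292.3939 255.9722]
[327.9438 192.3964] [292.2188 164.4822]
[328.0215 227.9161] [292.6074 342.0805]
```

View pics/sc2.png

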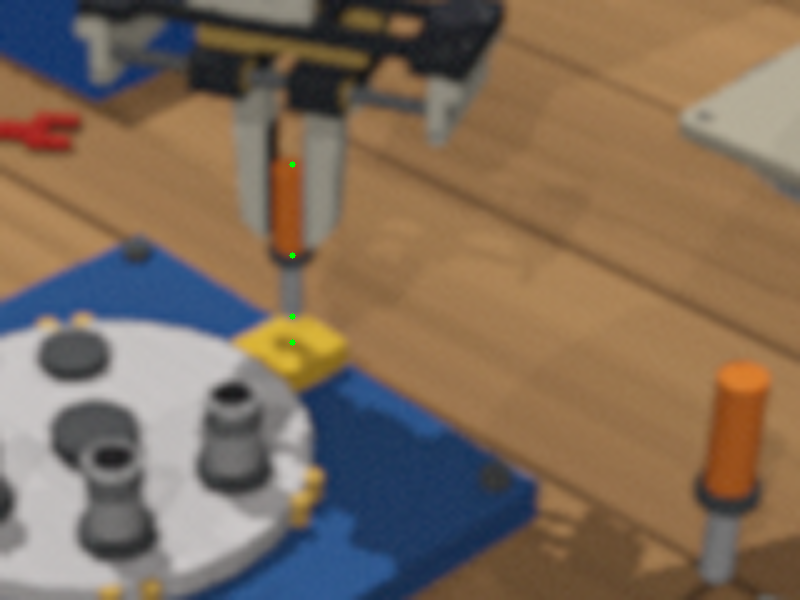

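The foot shows at crop (291,316), nearly in line with the hole at (290,342), and the pin is close to upright. I'll lower it gently.

Request:
{"name": "move_arm", "arguments": {
  "deltas": [0, 0, 0.008, 0, 0, 0, 0, 0, 0, 0.014, 0, 0, 0, 0, 0, 0, 0.017, 0, 0, 0, 0, 0, 0, 0.019, 0, 0, 0, 0]
}}

```text
t: 10.4
tool_pos: [0.4684, -0.0839, 0.0945]
orientation: [-0.641, 3.076, 0.0]
force: [0.6, 0.0, -1.2]
opening: 0.0177
gripper_force: 20.0
```

Request:
{"name": "move_arm", "arguments": {
  "deltas": [0, 0, 0.001, 0, 0, 0, 0, 0, 0, 0.002, 0, 0, 0, 0]
}}

```text
t: 10.65
tool_pos: [0.4686, -0.084, 0.0928]
orientation: [-0.641, 3.075, -0.0]
force: [1.3, 0.5, -1.1]
opening: 0.0175
gripper_force: 20.0
```

Request:
{"name": "move_arm", "arguments": {
  "deltas": [0, 0, 0.002, 0, 0, 0, 0, 0, 0, 0.004, 0, 0, 0, 0, 0, 0, 0.006, 0, 0, 0, 0]
}}

```text
t: 11.02
tool_pos: [0.4684, -0.084, 0.0865]
orientation: [-0.641, 3.075, 0.0]
force: [0.7, 0.2, -0.9]
opening: 0.0177
gripper_force: 20.0
```

Request:
{"name": "move_arm", "arguments": {
  "deltas": [0, 0, 0.002, 0, 0, 0, 0, 0, 0, 0.004, 0, 0, 0, 0]
}}

```text
t: 11.28
tool_pos: [0.4684, -0.084, 0.0826]
orientation: [-0.641, 3.075, -0.0]
force: [1.3, 0.8, -0.2]
opening: 0.017
gripper_force: 20.0
```

Request:
{"name": "move_arm", "arguments": {
  "deltas": [0, 0, 0.001, 0, 0, 0, 0, 0, 0, 0.002, 0, 0, 0, 0, 0, 0, 0.003, 0, 0, 0, 0]
}}

```text
t: 11.65
tool_pos: [0.4685, -0.084, 0.0797]
orientation: [-0.641, 3.075, -0.0]
force: [0.1, 1.6, 0.3]
opening: 0.0178
gripper_force: 20.0
```

The foot has passed the plate's top without resistance, so the holes line up.

Request:
{"name": "move_arm", "arguments": {
  "deltas": [0, 0, 0.002, 0, 0, 0, 0, 0, 0, 0.004, 0, 0, 0, 0, 0, 0, 0.006, 0, 0, 0, 0]
}}

```text
t: 12.02
tool_pos: [0.4684, -0.084, 0.0735]
orientation: [-0.641, 3.076, 0.0]
force: [-0.1, 2.1, -0.6]
opening: 0.018
gripper_force: 20.0
```

Request:
{"name": "move_arm", "arguments": {
  "deltas": [0, 0, 0.002, 0, 0, 0, 0, 0, 0, 0.004, 0, 0, 0, 0, 0, 0, 0.006, 0, 0, 0, 0]
}}

```text
t: 12.4
tool_pos: [0.4684, -0.084, 0.0675]
orientation: [-0.641, 3.075, 0.0]
force: [1.3, 2.3, 0.0]
opening: 0.0174
gripper_force: 20.0
```

Request:
{"name": "move_arm", "arguments": {
  "deltas": [0, 0, 0.0015, 0, 0, 0, 0, 0, 0, 0.003, 0, 0, 0, 0]
}}

```text
t: 12.65
tool_pos: [0.4684, -0.084, 0.0646]
orientation: [-0.641, 3.075, 0.0]
force: [2.0, 2.9, 0.6]
opening: 0.0178
gripper_force: 20.0
```

Request:
{"name": "move_arm", "arguments": {
  "deltas": [0, 0, 0.001, 0, 0, 0, 0]
}}

```text
t: 12.78
tool_pos: [0.4684, -0.084, 0.0636]
orientation: [-0.641, 3.075, 0.0]
force: [1.9, 3.1, -1.1]
opening: 0.0179
gripper_force: 20.0
```

Request:
{"name": "move_arm", "arguments": {
  "deltas": [0, 0, 0.0007, 0, 0, 0, 0]
}}

```text
t: 12.9
tool_pos: [0.4684, -0.084, 0.0629]
orientation: [-0.641, 3.075, -0.0]
force: [1.4, 3.0, 0.1]
opening: 0.0178
gripper_force: 20.0
```

Request:
{"name": "move_arm", "arguments": {
  "deltas": [0, 0, 0.0005, 0, 0, 0, 0]
}}

```text
t: 13.02
tool_pos: [0.4684, -0.084, 0.0625]
orientation: [-0.641, 3.075, 0.0]
force: [1.3, 3.8, 3.1]
opening: 0.018
gripper_force: 20.0
```

Request:
{"name": "move_arm", "arguments": {
  "deltas": [0, 0, 0.0005, 0, 0, 0, 0]
}}

```text
t: 13.15
tool_pos: [0.4685, -0.084, 0.0624]
orientation: [-0.641, 3.075, -0.0]
force: [-1.4, 4.3, 7.3]
opening: 0.0177
gripper_force: 20.0
```

Request:
{"name": "move_arm", "arguments": {
  "deltas": [0, 0, 0.0003, 0, 0, 0, 0, 0, 0, 0.0003, 0, 0, 0, 0]
}}

```text
t: 13.4
tool_pos: [0.4686, -0.084, 0.0624]
orientation: [-0.641, 3.075, -0.0]
force: [-2.1, 4.4, 8.1]
opening: 0.0177
gripper_force: 20.0
```

The collar is seated: the height matches home and the axial force has risen to 8 N. I'll release and rise.

Request:
{"name": "move_arm", "arguments": {
  "deltas": [0, 0, 0, 0, 0, 0, 0.45, 0, 0, 0, 0, 0, 0, 0.45, 0, 0, 0, 0, 0, 0, 0.45, 0, 0, -0.02, 0, 0, 0, 0.45, 0, 0, -0.06, 0, 0, 0, 0.45, 0, 0, -0.12, 0, 0, 0, 0.45, 0.04, 0.06, -0.17, 0, 0, 0, 0.45, 0.04, 0.12, -0.17, 0, 0, 0, 0.45, 0.04, 0.18, -0.17, 0, 0, 0, 0.45, 0.04, 0.24, -0.17, 0, 0, 0, 0.45, 0.04, 0.24, -0.17, 0, 0, 0, 0.45]
}}

```text
t: 14.78
tool_pos: [0.3345, 0.1226, 0.2318]
orientation: [-0.648, 3.073, 0.001]
force: [0.1, -0.5, -0.2]
opening: 0.0418
gripper_force: 0.0
```

```bash
python3 - <<'E'
from h import *
np.set_printoptions(precision=4,suppress=True)
im,d=robot.read_camera('scene');t,dt=robot.read_camera('top')
s,p0,R0=pose();print(p0,s['t'],s['force'],s['opening'])
P=cloud('top',dt);hsv=cv2.cvtColor(t,cv2.COLOR_RGB2HSV);k=np.zeros((480,640),bool);k[255:300,340:385]=1
k&=(hsv[...,0]>3)&(hsv[...,0]<16)&(hsv[...,1]>180)
Q=P[k];print(k.sum(),np.percentile(Q[:,2],95) if k.sum() else None,Q[Q[:,2]>.085].mean(0))
out=np.zeros((600,800,3),np.uint8);out[:,:400]=cv2.resize(np.ascontiguousarray(im[190:290,285:352]),(400,600));out[:,400:]=cv2.resize(np.ascontiguousarray(t[155:305,315:415]),(400,600));save('fin',out)
E
```

```text
[0.3356 0.1207 0.2317] 14.875 [ 0.3463  0.2825 -0.0012] 0.04139207978113319
48 0.09216605891349074 [ 0.4675 -0.082   0.0896]
```

View pics/fin.png

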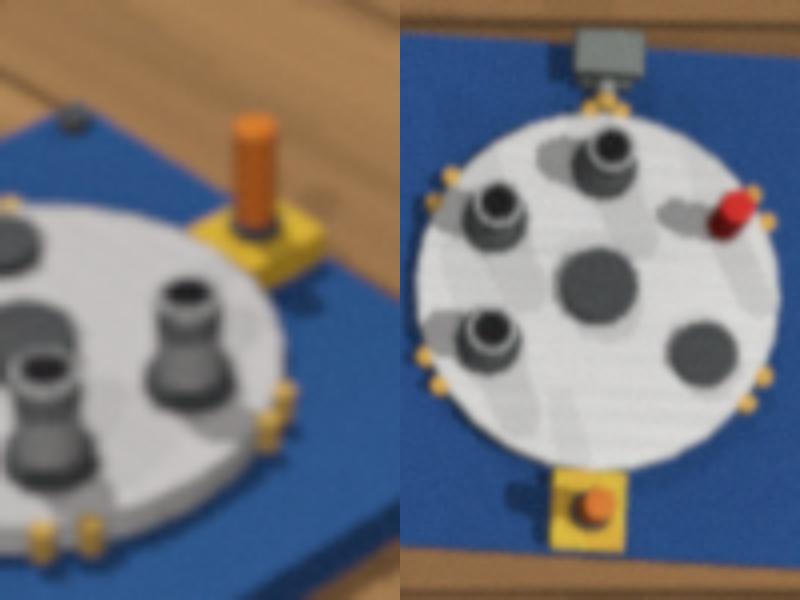

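The pin stands upright with its collar on the ear at crop (255,225), and its top at about 0.090 m matches the home position. The roller sits between the bumps at (606,105). The gripper is open and clear of everything.

```bash
python3 -c "
from plant import robot
print(robot.close_job())"
```

```text
the job is handed in; nothing more can be done
None
```

The table is clicked into its next detent and locked, with the small orange-handled pin upright and its collar down on the ear. The gripper is open and clear, and the job was handed in at about 15 s.

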